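# Lift the amber sizer disc into the steel dish

### The arm

A 6-joint arm with a two-finger parallel gripper is mounted at the origin on the work surface. World frame = base frame: x ahead of the robot, y to its left, z up, the work surface at z = 0. Lengths are in m, angles in rad, forces in N, time in s.
With the tool pointing down it reaches from about 0.25 to 0.8 m from the base axis. Payload 3.9 kg.
Tool frame: the origin (TCP) lies at the very end of the fingers, on their centre line; the grasp point (between the pads) lies 19 mm behind it (grasp_offset is the distance from the TCP to the grasp point, in m); z points along the fingers, y is the line along which they close (so a half turn about z gives the same grasp; the last joint's range is limited). The gripper opens to 85 mm and grips with 20 to 120 N. Pads are 22 mm wide; open, the fingers measure 114 mm over their backs; the gripper's body (76 mm by 85 mm) begins 54 mm behind the grasp point. The pads swing forward as they close: fully open they stand 13 mm farther back than shut.
Start: joints at [-1.116, 0.26, -0.138, 1.173, 0, 1.571], TCP at [0.231, -0.472, 0.231] pointing down, gripper open.
Joint ranges: [-2.78, 2.78], [-0.83, 1.72], [-1.28, 1.37], [-1.9, 2.12], [-1.57, 1.48], [-3.14, 3.14]. Speed limits (rad/s): [2.57, 2.57, 3.14, 3.14, 3.14, 3.14].

### API

Orientations are given as a unit quaternion [x, y, z, w].
In Python, from rig import * gives the robot as it stands.
- The arm moves only by the shell command python3 -m pendant 'ROWS' [FORCE]. ROWS is JSON, a list of rows, each an object with "turn": the turn, a rotation vector about the tool's x, y, z in degrees, a list of three; "translation": the shift along the tool's x, y, z in mm, a list of three; "grip": the opening in per cent of the stroke, from 0 (shut) to 100 (fully open). A call has 1 to 5 rows; each row shifts and turns the commanded pose from where the row before left it, along the tool's axes as they then stand; what a row does not reach is not made up. A row lasts 1/12 s, in which the tool goes at most 41.7 mm and 7.16 degrees, less where a joint would pass 70% of its speed; a pose out of reach is approached as far as the arm can. A call with a gripper value outside its range is refused whole. The fingers move at their own pace and stop on an object; FORCE is the grip in N (left out, the last holds). Time passes only in rows, so rows that do not move let the fingers close. It gives the time, the measured TCP pose, the force, the opening and the grip force at its end, in the units of the state.
- sense(): the state, without advancing time (a new reading comes with each control period).
- snapshot(name): name is "scene" or "top"; returns the picture (384x512x3 uint8, red, green, blue); there is no depth.
- get_calibration(name): a dict with "fx", "fy", "cx", "cy" (pixels), "dist_coeffs" ([k1, k2, p1, p2, k3] as OpenCV has them; the pictures are not rectified), "position" and "attitude" of the camera in the world. Camera axes: x right, y down, z forward; pixel columns grow to the right and rows downward; lengths in m; the calibration is good to about 2 mm. A picture is of the moment at which its call begins. get_calibration takes no time and is no camera call.
- close_job(): hands the job in; it is judged then, once.
Trained networks look in the newest picture that a camera, given by its name, has taken for a name from the list of things; names that differ only in an ending like _2 or _b are one class to them, and where a whole thing is asked for, a point or a joint stands for the part that bears it (a point fixed in the world has none). Each returns a list of dicts, best first, with "confidence" (0 to 1); they miss things now and then, are a little off and sometimes report something else, mostly with a low value. They report only what shows in the picture. A call takes as long as a camera call. They do not tell look-alikes from the thing itself.
- find_in(label, camera): "at" ([x, y, z] in m, in world coordinates, good to about 4 mm: the middle of the surface that is visible of it).
- silhouettes(label, camera): "mask" (384x512 bool, what is visible of it).
The state is a dict: "t": time; "qpos": joint angles; "qvel": joint speeds; "joint_efforts": joint torques, N m; "tool_pos": TCP position; "ee_rot": TCP orientation; "wrist_force": force on the tool from outside, world axes, zero at the start; "ft_torque": the same for the moment, N m; "opening": finger opening in m; "grasp_force": force on a finger pad.
Only numpy, scipy, OpenCV 4.12 (cv2) and the standard library are available. Lean on these libraries where they do the work, as an engineer would, in place of code of your own. Each camera call takes 0.05 s, during which the arm holds its last target. There are 200 camera calls.

### The job

Take the blue-handled lifter, slide its thin blade under the amber disc on the ivory tray (the tray's far rail keeps the disc from running away), and carry it over to tip it gently into the steel dish so that it lies flat there. Move the disc only with the lifter, never with the gripper, and leave the white disc where it lies. Then lay the lifter flat on the blue bench, clear of the dish, and let go.

Things in the scene. Friction and masses are not known exactly. Their poses are not given: they have to be found in the camera images.
- lifter: Lifter, 110 g, flat on the bench. Origin: centre of its steel blade's underside; x to the blade's free front edge, z up. Blade 90 (x) x 56 x 1.6 mm, no rims. Blue flat-sided bar to grip, 14 mm wide (y), x -115 to -29, z 22 to 46 mm, on a post at x -45 to -29; balance x -20, good grip x -55 mm. A disc on the blade slides off from about 20 degrees of tilt, surely at 35.
- amber_disc: Amber disc, 64 mm across, 8 thick, 45 g, smooth; origin: centre of underside, z up; rim bevelled below: flat to 44 mm, 3.5 high at the edge. It lies on a fixed ivory tray, floor 4 mm above the bench. Disc's +x points square at the tray's rail (18 mm above the floor), 1 to 5 mm from the disc's edge. On its -x side the floor is free for 95 mm, then an open edge.
- white_disc: White disc like the amber one, to be left alone; on the same tray, to the left or right of the amber disc, centres 105 to 135 mm apart, rail likewise at its +x side.
- dish: Round shallow steel dish, 400 g, loose on the bench to one side of the tray (the lifter lies on the other). 160 mm across the rim, 14 high; flat floor inside 4 mm above the bench, about 134 mm across. Origin: centre of the underside, z up.
Not all that is in view belongs to the job. Several things look just like the lifter: the one meant starts nearest to the robot's base.

How it is judged:
On the way, in this order (a step that is already met when the one before it is completed fails the run):
1. the amber disc is carried on the lifter's blade, well clear of the tray (contact force between lifter and amber_disc above 0.1 N and height (world z) of amber_disc above 0.025 m and x of amber_disc in the frame of lifter between -0.03 and 0.045 m), for 0.2 s.
2. the amber disc lies in the steel dish (horizontal distance between amber_disc and dish below 0.04 m and height (world z) of amber_disc below 0.01 m and angle between amber_disc's own z axis and vertical below 0.18 rad and contact force between amber_disc and dish above 0.05 N and contact force between amber_disc and lifter below 0.05 N), for 0.2 s.
At the end, for the whole second after the job is handed in: Amber disc at rest flat (within 10 degrees), right way up, on the dish floor, within 40 mm of its centre; lifter flat (within 10 degrees, underside below 10 mm) and still, touching neither dish nor amber disc; white disc within 20 mm of where it began (horizontal distance between amber_disc and dish below 0.04 m and height (world z) of each of amber_disc, lifter below 0.01 m and angle between each of amber_disc, lifter's own z axis and vertical below 0.18 rad and linear speed of each of amber_disc, lifter below 0.02 m/s and contact force between lifter and dish below 0.05 N and contact force between lifter and amber_disc below 0.05 N and distance of white_disc from where it was at the start of the episode below 0.02 m).
It fails at once if the gripper touches the amber disc (contact force between the fingers and amber_disc above 0.3 N).
It fails at once if the white disc is moved more than 20 mm (distance of white_disc from where it was at the start of the episode above 0.02 m).
It fails at once if the amber disc is dropped or thrown (faster than 1 m/s, a fall of about 50 mm) (linear speed of amber_disc above 1 m/s).
It also fails if it takes over 64 s, if anything falls off the work surface, if the arm or the gripper's body presses on something with over 40 N, if the wrist force passes 120 N, or if a joint passes its speed limit or range.

## Working session

There is one attempt and no reset: what is moved stays moved. The work goes in short steps, Python scripts to look and compute and a shell command to move; the robot and the scene stay as the last step left them, time stands still between calls to the robot, and variables do not carry over. Pictures are saved under pics/ and viewed, at most 12 in all, crops included, and the job is handed in when it is done.

```bash
ls; mkdir -p pics
python3 - <<'E'
from rig import *
import cv2, numpy as np
s=sense(); print(s)
for n in("scene","top"):
    im=snapshot(n); cv2.imwrite(f"pics/{n}0.png",cv2.cvtColor(im,cv2.COLOR_RGB2BGR)); print(n,get_calibration(n))
    for l in("lifter","amber_disc","white_disc","dish"):
        for r in find_in(l,n): print(l,np.round(r["at"],4),round(r["confidence"],2))
E
```

```text
pics
{'t': 0.0, 'qpos': array([-1.11600660e+00,  2.60687646e-01, -1.39408646e-01,  1.17267777e+00,
        9.78199343e-06,  1.57078747e+00]), 'qvel': array([ 5.67109390e-04,  8.37837656e-05, -1.39943836e-04, -4.80119447e-04,
        1.29266970e-03, -4.95000835e-04]), 'joint_efforts': array([-1.53773381e-03, -4.05678964e+01,  2.53922904e+01,  1.86140329e-02,
       -1.61059920e-04,  1.22855300e-05]), 'tool_pos': array([ 0.23031754, -0.47101282,  0.23044802]), 'ee_rot': array([ 9.74255529e-01,  2.25444420e-01, -2.18160710e-04, -9.64512792e-04]), 'wrist_force': array([-0.24991708, -0.14256048, -0.08460409]), 'ft_torque': array([ 0.0153745 ,  0.01394045, -0.05120098]), 'grasp_force': 0.0, 'opening': 0.085053316870478}
scene {'fx': 378.16545560195885, 'fy': 378.16545560195885, 'cx': 257.8773028204533, 'cy': 192.14616208942536, 'dist_coeffs': array([0.02555356, 0.        , 0.        , 0.        , 0.        ]), 'position': array([0.95759165, 0.64365584, 0.54874564]), 'attitude': array([ 0.21672277,  0.86093297, -0.44469665, -0.1186194 ])}
lifter [ 0.702  -0.3132  0.0113] 0.83
lifter [ 0.4924 -0.3699  0.0014] 0.68
amber_disc [0.6543 0.0857 0.0121] 0.75
white_disc [ 0.6766 -0.039   0.0123] 0.8
dish [0.541  0.3503 0.0052] 0.57
top {'fx': 361.5419833489735, 'fy': 361.5419833489735, 'cx': 250.13708065934588, 'cy': 189.8393889401498, 'dist_coeffs': array([-0.09051513,  0.        ,  0.        ,  0.        ,  0.        ]), 'position': array([0.41060003, 0.00660208, 0.96020425]), 'attitude': array([-0.70029899,  0.70783374, -0.0632439 ,  0.06747536])}
lifter [ 0.6915 -0.3333  0.0035] 0.92
lifter [ 0.505  -0.3709  0.0012] 0.73
amber_disc [0.6556 0.0814 0.0126] 0.63
white_disc [ 0.6781 -0.0376  0.012 ] 0.7
dish [0.5406 0.3484 0.0053] 0.83
```

Run:
```python
import cv2
a=cv2.imread("pics/top0.png");cv2.imwrite("pics/top0b.png",cv2.resize(a,(800,600),interpolation=cv2.INTER_CUBIC))
```

```text
(no output)
```

View pics/top0b.png

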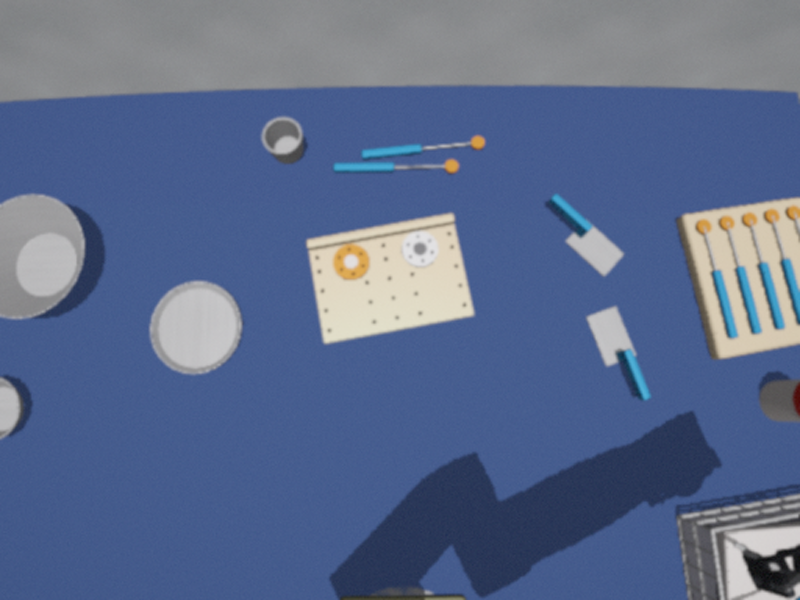

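View pics/scene0.png

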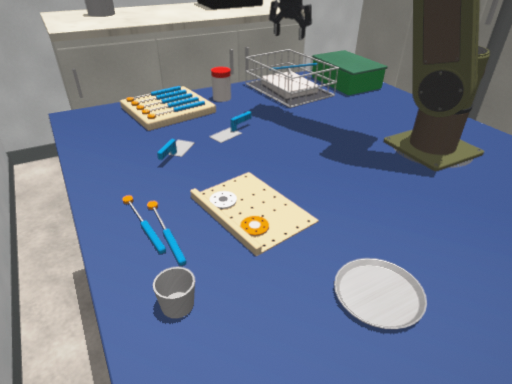

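The top view shows the tray with amber disc (350,262) and white disc (420,248), the rail on the far (+x) side, the dish at (196,327), and two lifters. The one nearest the base has its blade at (610,335) and its handle towards (645,395). The scene view agrees.

```bash
cat > h.py <<'E'
from rig import *
import cv2, numpy as np
from scipy.spatial.transform import Rotation as R
from scipy.optimize import minimize
def cam(n):
    c=get_calibration(n); K=np.array([[c["fx"],0,c["cx"]],[0,c["fy"],c["cy"]],[0,0,1]])
    return K,np.array(c["dist_coeffs"]),np.array(c["position"]),R.from_quat(c["attitude"]).as_matrix()
def proj(P,n):
    K,d,p,A=cam(n); rv=cv2.Rodrigues(A.T)[0]
    return cv2.projectPoints(np.asarray(P,float).reshape(-1,1,3),rv,-A.T@p,K,d)[0][:,0]
def unproj(uv,n,z):
    K,d,p,A=cam(n); q=cv2.undistortPoints(np.asarray(uv,float).reshape(-1,1,2),K,d)[:,0]
    r=np.c_[q,np.ones(len(q))]@A.T; return p+r*((z-p[2])/r[:,2])[:,None]
def box(x0,x1,y0,y1,z0,z1): return np.array([[x,y,z] for x in(x0,x1) for y in(y0,y1) for z in(z0,z1)])
def cyl(r,z): a=np.linspace(0,2*np.pi,60); return np.c_[r*np.cos(a),r*np.sin(a),z+0*a]
LIFT=[box(-.045,.045,-.028,.028,0,.0016),box(-.045,-.029,-.007,.007,0,.03),box(-.115,-.029,-.007,.007,.022,.046)]
DISC=[np.vstack([cyl(.032,.0035),cyl(.032,.008)])]
DISH=[np.vstack([cyl(.08,.013),cyl(.08,.014),cyl(.068,0)])]
def render(parts,T,t,n):
    m=np.zeros((384*4,512*4),np.float32)
    for b in parts:
        h=cv2.convexHull(((proj(b@T.T+t,n)+.5)*4*16-8).astype(np.float32)).astype(np.int32)
        cv2.fillConvexPoly(m,h,1.,shift=4)
    return cv2.resize(m,(512,384),interpolation=cv2.INTER_AREA)
def fit(parts,masks,x0,z,yaw=True):
    def cost(v):
        T=R.from_euler("z",v[2] if yaw else 0).as_matrix(); s=0
        for n,m in masks.items():
            r=render(parts,T,[v[0],v[1],z],n); s+=np.abs(r-m).sum()/m.sum()
        return s
    s=np.array([.006,.006,.12])[:3 if yaw else 2]; x0=np.array(x0)[:len(s)]
    sim=np.vstack([x0]+[x0+np.eye(len(s))[i]*s[i] for i in range(len(s))])
    r=minimize(cost,x0,method="Nelder-Mead",options=dict(initial_simplex=sim,xatol=1e-4,fatol=1e-4))
    return r.x,r.fun
def masks(label,guess,cams=("top","scene")):
    o={}
    for n in cams:
        u=proj([guess],n)[0]
        for k in silhouettes(label,n):
            ys,xs=np.nonzero(k["mask"])
            if np.hypot(xs-u[0],ys-u[1]).min()<6: o[n]=k["mask"].astype(np.float32); break
    return o
E
python3 - <<'E'
from h import *
for n in("top","scene"): snapshot(n)
for l,p,g,z in(("lifter",LIFT,(.5,-.37,.3),0),("amber_disc",DISC,(.655,.083,0),.004),("white_disc",DISC,(.677,-.038,0),.004),("dish",DISH,(.541,.349,0),0)):
    m=masks(l,(g[0],g[1],.005))
    for ms in [m]+[{k:v} for k,v in m.items()]:
        x,f=fit(p,ms,g,z,l=="lifter"); print(l,list(ms),[int(v.sum()) for v in ms.values()],np.round(x,4),round(f,3))
# tray
im=cv2.cvtColor(snapshot("top"),cv2.COLOR_RGB2HSV)
m=((im[...,0]<35)&(im[...,1]>25)&(im[...,2]>110)).astype(np.uint8)
u=proj([[.62,.03,.004]],"top")[0]; print(u)
m=cv2.morphologyEx(m,cv2.MORPH_CLOSE,np.ones((5,5)))
k,lab,st,_=cv2.connectedComponentsWithStats(m); i=lab[int(u[1]),int(u[0])];print(i,st[i])
c=max(cv2.findContours((lab==i).astype(np.uint8),0,1)[0],key=cv2.contourArea)
w=unproj(c[:,0],"top",.004)[:,:2]
r=cv2.minAreaRect(w.astype(np.float32)*1000);print(r, cv2.boxPoints(r))
E
```

```text
lifter ['top', 'scene'] [960, 468] [ 0.52   -0.3651  0.3352] 0.241
lifter ['top'] [960] [ 0.5186 -0.3661  0.3315] 0.07
lifter ['scene'] [468] [ 0.5228 -0.3613  0.3359] 0.126
amber_disc ['top', 'scene'] [425, 409] [0.6529 0.08  ] 0.237
amber_disc ['top'] [425] [0.653  0.0798] 0.054
amber_disc ['scene'] [409] [0.6536 0.0806] 0.181
white_disc ['top', 'scene'] [397, 337] [ 0.6742 -0.0391] 0.259
white_disc ['top'] [397] [ 0.6737 -0.0398] 0.104
white_disc ['scene'] [337] [ 0.6774 -0.0375] 0.13
dish ['top', 'scene'] [2693, 4762] [0.5404 0.3483] 0.079
dish ['top'] [2693] [0.5405 0.348 ] 0.025
dish ['scene'] [4762] [0.5407 0.3488] 0.053
[243.16847767 178.91488451]
4 [ 197  137  105   82 5728]
((626.3292236328125, 14.642074584960938), (183.48240661621094, 259.3370056152344), 10.135019302368164) [[ 513.202    126.14365]
 [ 558.83716 -129.1466 ]
 [ 739.4564   -96.8595 ]
 [ 693.8213   158.43076]]
```

```bash
cat >> h.py <<'E'
def togo(pos,lyaw,pitch=0,X=None):
    """tool-frame delta (mm), rotvec(deg) from the measured pose to TCP pos, lifter yaw lyaw (deg), nose-down pitch"""
    s=sense(); A=R.from_quat(s["ee_rot"])
    B=R.from_euler("zyx",[lyaw,pitch,0],degrees=True)*R.from_matrix(np.diag([-1.,1.,-1.]))
    print("t",round(s["t"],2),"tcp",np.round(s["tool_pos"],4),"turn",np.round((A.inv()*B).as_rotvec(degrees=True),1),
      "trans",np.round(A.inv().apply(np.array(pos)-s["tool_pos"])*1000,1),"then-frame",np.round(B.inv().apply(np.array(pos)-s["tool_pos"])*1000,1),
      "F",np.round(s["wrist_force"],1),"op",round(s["opening"],4),"gf",round(s["grasp_force"],1),"q",np.round(s["qpos"],2))
E
r='{"turn":[0,0,-7],"translation":[0,0,0],"grip":100}'
P="python3 -m pendant"
for i in 1 2 3 4; do $P '[{"turn":[0,0,-7],"translation":[0,0,0],"grip":100},{"turn":[0,0,-7],"translation":[0,0,0],"grip":100},{"turn":[0,0,-7],"translation":[0,0,0],"grip":100},{"turn":[0,0,-7],"translation":[0,0,0],"grip":100},{"turn":[0,0,-7],"translation":[0,0,0],"grip":100}]' >o.txt; done
$P '[{"turn":[0,0,-7],"translation":[0,0,0],"grip":100},{"turn":[0,0,-7],"translation":[0,0,0],"grip":100},{"turn":[0,0,-7],"translation":[0,0,0],"grip":100},{"turn":[0,0,-7],"translation":[0,0,0],"grip":100},{"turn":[0,0,-5],"translation":[0,0,0],"grip":100}]'
python3 -c "
from h import *
togo([.4675,-.3835,.1],19.1)"
```

```text
t: 3.13
tool_pos: [0.2306, -0.4716, 0.2313]
ee_rot: [-0.168, 0.986, 0.0, -0.0]
wrist_force: [0.3, 0.4, 0.1]
opening: 0.0854
grasp_force: 0.0
t 3.13 tcp [ 0.2306 -0.4716  0.2313] turn [ 0.  -0.   0.3] trans [-252.7    4.6  131.3] then-frame [-252.7    5.8  131.3] F [0.3 0.4 0.1] op 0.0854 gf 0.0 q [-1.12  0.26 -0.14  1.17 -0.   -1.45]
```

```bash
P="python3 -m pendant"
$P '[{"turn":[0,0,0],"translation":[-32,0.5,16],"grip":100},{"turn":[0,0,0],"translation":[-32,0.5,16],"grip":100},{"turn":[0,0,0],"translation":[-32,0.5,16],"grip":100},{"turn":[0,0,0],"translation":[-32,0.5,16],"grip":100},{"turn":[0,0,0],"translation":[-32,1,16],"grip":100}]' >o.txt
$P '[{"turn":[0,0,0],"translation":[-32,1,16],"grip":100},{"turn":[0,0,0],"translation":[-32,1,16],"grip":100},{"turn":[0,0,0.3],"translation":[-28,0.5,16],"grip":100},{"turn":[0,0,0],"translation":[0,0,0],"grip":100}]' >o.txt
python3 - <<'E'
from h import *
togo([.4675,-.3835,.1],19.1)
for n in("top","scene"): snapshot(n)
m=masks("lifter",(.5195,-.3655,.005))
for k,v in m.items(): print(k,v.sum(),fit(LIFT,{k:v},(.519,-.366,.33),0))
im=snapshot("top"); cv2.imwrite("pics/t1.png",cv2.resize(cv2.cvtColor(im,cv2.COLOR_RGB2BGR)[140:300,300:500],(750,600)))
E
```

```text
t 3.88 tcp [ 0.4705 -0.3811  0.0999] turn [ 0.2  0.  -0.1] trans [ 3.6 -1.3 -0.1] then-frame [ 3.6 -1.3 -0.1] F [-0.6 -0.2 -0.1] op 0.0854 gf 0.0 q [-0.68  0.48 -0.16  0.94  0.   -1.01]
top 797.0 (array([ 0.51780926, -0.36706649,  0.33013456]), np.float64(0.23243412375450134))
scene 399.0 (array([ 0.52335421, -0.36378904,  0.33593955]), np.float64(0.1911027580499649))
```

View pics/t1.png

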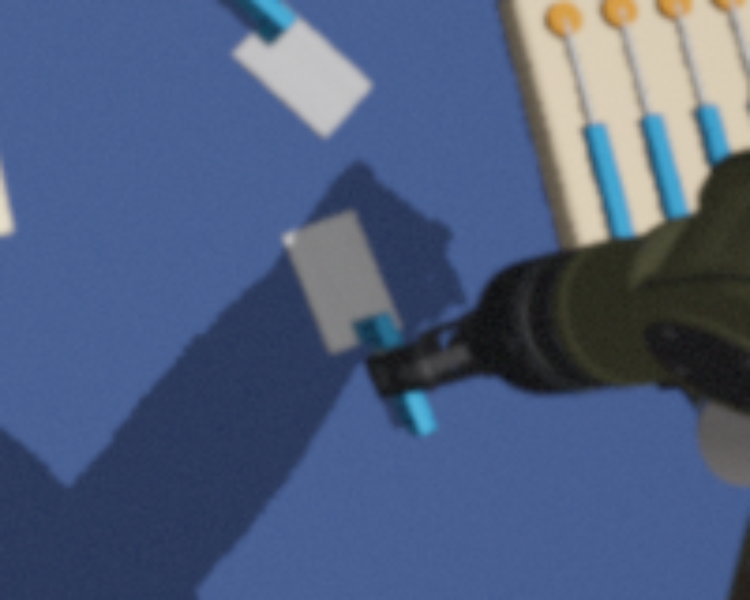

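The crop shows the gripper above the near lifter's bar at about (405,370), with the blade at (345,280), so alignment is good. I'll descend and grip.

```bash
P="python3 -m pendant"
$P '[{"turn":[0,0,0],"translation":[1.5,-1,25],"grip":100},{"turn":[0,0,0],"translation":[1.5,0,25],"grip":100},{"turn":[0,0,0],"translation":[0,0,18],"grip":100},{"turn":[0,0,0],"translation":[0,0,10],"grip":100},{"turn":[0,0,0],"translation":[0,0,5],"grip":100}]' 
$P '[{"turn":[0,0,0],"translation":[0,0,0],"grip":0},{"turn":[0,0,0],"translation":[0,0,0],"grip":0},{"turn":[0,0,0],"translation":[0,0,0],"grip":0},{"turn":[0,0,0],"translation":[0,0,0],"grip":0},{"turn":[0,0,0],"translation":[0,0,0],"grip":0}]' 60
$P '[{"turn":[0,0,0],"translation":[0,0,0],"grip":0},{"turn":[0,0,0],"translation":[0,0,0],"grip":0},{"turn":[0,0,0],"translation":[0,0,0],"grip":0},{"turn":[0,0,0],"translation":[0,0,0],"grip":0}]' 100
```

```text
t: 4.55
tool_pos: [0.463, -0.3862, 0.0195]
ee_rot: [-0.162, 0.987, 0.001, -0.001]
wrist_force: [0.3, 0.0, -0.6]
opening: 0.0856
grasp_force: 0.0
t: 4.97
tool_pos: [0.4652, -0.3866, 0.0213]
ee_rot: [-0.163, 0.987, -0.001, 0.001]
wrist_force: [-0.0, 0.1, 0.8]
opening: 0.0257
grasp_force: 0.0
t: 5.3
tool_pos: [0.4651, -0.3864, 0.0213]
ee_rot: [-0.163, 0.987, -0.001, 0.001]
wrist_force: [-0.9, 0.2, 6.1]
opening: 0.0119
grasp_force: 97.8
```

```bash
P="python3 -m pendant"
$P '[{"turn":[0,0,0],"translation":[0,0,-10],"grip":0},{"turn":[0,0,0],"translation":[0,0,-15],"grip":0},{"turn":[0,0,0],"translation":[0,0,-25],"grip":0},{"turn":[0,0,0],"translation":[0,0,-30],"grip":0},{"turn":[0,0,0],"translation":[0,0,-20],"grip":0}]' >o.txt
python3 - <<'E'
from h import *
# staging above tray: lifter centre at disc - u*92
togo([.653-.0925*.9845-.056*.9845,.080-.0925*.1754-.056*.1754,.12],10.1)
E
```

```text
t 5.72 tcp [ 0.4648 -0.3863  0.1227] turn [-0.1  0.   8.7] trans [-181.4  403.3    2.4] then-frame [-118.6  426.     2.7] F [ 1.  -0.4 -0.1] op 0.012 gf 97.4 q [-0.69  0.45 -0.13  0.98 -0.   -1.02]
```

```bash
P="python3 -m pendant"
for i in 1 2; do $P '[{"turn":[0,0,0],"translation":[-15,33.6,0],"grip":0},{"turn":[0,0,0],"translation":[-15,33.6,0],"grip":0},{"turn":[0,0,0],"translation":[-15,33.6,0],"grip":0},{"turn":[0,0,0],"translation":[-15,33.6,0],"grip":0},{"turn":[0,0,0],"translation":[-15,33.6,0],"grip":0}]' >o.txt; done
$P '[{"turn":[0,0,0],"translation":[-15,33.6,0],"grip":0},{"turn":[0,0,0],"translation":[-15,33.6,0],"grip":0},{"turn":[0,0,4.4],"translation":[0,0,0],"grip":0},{"turn":[0,0,4.3],"translation":[0,0,0],"grip":0},{"turn":[0,0,0],"translation":[0,0,0],"grip":0}]' >o.txt
python3 - <<'E'
from h import *
togo([.653-.0925*.9845-.056*.9845,.080-.0925*.1754-.056*.1754,.12],10.1)
for n in("top","scene"): im=snapshot(n); cv2.imwrite(f"pics/{n}2.png",cv2.cvtColor(im,cv2.COLOR_RGB2BGR))
g=(.562,.064)
m=masks("lifter",(g[0]+.03,g[1],.1))
for z in(.09,.1,.11):
  for ms in [m]+[{k:v} for k,v in m.items()]: print(z,list(ms),[v.sum() for v in ms.values()],fit(LIFT,ms,(*g,.176),z))
a=cv2.imread("pics/scene2.png")[120:300,150:390]
cv2.imwrite("pics/s2.png",cv2.resize(a,(800,600)))
E
```

```text
t 6.97 tcp [0.505  0.0546 0.1205] turn [-0. -0.  0.] trans [-1.7 -1.   0.5] then-frame [-1.7 -1.   0.5] F [-0.3  0.1 -0.9] op 0.012 gf 97.9 q [ 0.11  0.31 -0.38  0.89 -0.   -0.07]
0.09 ['scene'] [np.float32(724.0)] (array([0.55682173, 0.0549183 , 0.22460302]), np.float64(0.42386049032211304))
0.09 ['scene'] [np.float32(724.0)] (array([0.55682173, 0.0549183 , 0.22460302]), np.float64(0.42386049032211304))
0.1 ['scene'] [np.float32(724.0)] (array([0.5657157 , 0.06799095, 0.2259103 ]), np.float64(0.4734979271888733))
0.1 ['scene'] [np.float32(724.0)] (array([0.5657157 , 0.06799095, 0.2259103 ]), np.float64(0.4734979271888733))
0.11 ['scene'] [np.float32(724.0)] (array([0.57313115, 0.07939037, 0.2443073 ]), np.float64(0.5391056537628174))
0.11 ['scene'] [np.float32(724.0)] (array([0.57313115, 0.07939037, 0.2443073 ]), np.float64(0.5391056537628174))
```

View pics/s2.png

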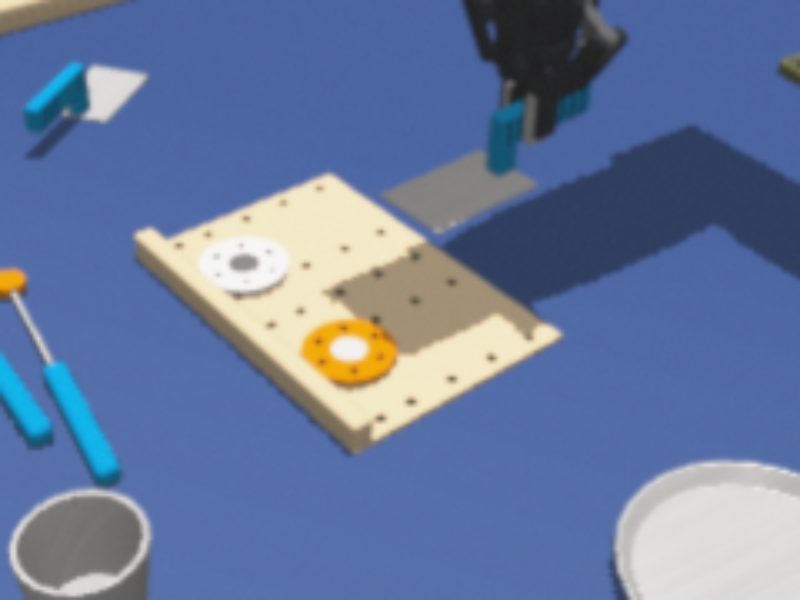

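The lifter is held level above the bench. Its blade corners in the crop are (380,195), (437,230), (535,185) and (475,150), with the tray to the lower left. I'll check the lifter pose from these corners.

Run:
```python
from h import *
from scipy.optimize import least_squares
uv=np.array([[380,195],[437,230],[535,185],[475,150]])*.3+[150,120]-.35
C=np.array([[.045,-.028,0],[.045,.028,0],[-.045,.028,0],[-.045,-.028,0]])
s=sense()
def f(v,full=True):
    return R.from_euler("zyx",[v[3],v[4],0],degrees=True).apply(C)+v[:3]
t=s["tool_pos"]
u=np.array([np.cos(.176),np.sin(.176),0])
v0=np.r_[t+u*.056-[0,0,.0213],10.1,0]
print(v0,proj(f(v0),"scene")-uv)
r=least_squares(lambda v:(proj(f(v),"scene")-uv).ravel(),v0,x_scale=[.01,.01,.01,1,1]); print(r.x,r.cost)
r=least_squares(lambda v:(proj(f(np.r_[v,10.1,0]),"scene")-uv).ravel(),v0[:3],x_scale=.01); print(r.x,r.cost)
```

```text
[ 0.5602558   0.06298756  0.09907573 10.1         0.        ] [[ 0.21979442 -0.76703314]
 [ 0.13530748  0.27571937]
 [ 1.21305985 -0.40860779]
 [ 1.8502103  -0.26071918]]
[ 0.5558726   0.05330731  0.09147347 11.99768385 -0.77084274] 0.23859096204359634
[0.55065446 0.04565284 0.0854963 ] 0.7851958843124339
```

```bash
sed -i 's/from_euler("zyx",\[lyaw/from_euler("ZYX",[lyaw/' h.py
cat >> h.py <<'E'
def tip(p,lyaw,pitch):
    "go to where the blade's front edge (underside) is at p"
    B=R.from_euler("ZYX",[lyaw,pitch,0],degrees=True)
    togo(np.array(p)+B.apply([-.101,0,.0213]),lyaw,pitch)
def tray(s,z): return [.653+s*.9845,.080+s*.1754,z]
E
P="python3 -m pendant"
python3 -c "
from h import *
tip(tray(-.047,.020),10.1,2.5)"
```

```text
t 7.17 tcp [0.5051 0.0532 0.1204] turn [-0.   2.5 -0. ] trans [-3.3  0.5 74.7] then-frame [-6.6  0.5 74.5] F [-0.3 -0.  -1.1] op 0.0122 gf 97.9 q [ 0.1   0.31 -0.38  0.89 -0.   -0.07]
```

```bash
P="python3 -m pendant"
$P '[{"turn":[0,0,0],"translation":[-1.5,0,25],"grip":0},{"turn":[0,0,0],"translation":[-1.5,0.5,25],"grip":0},{"turn":[0,0,0],"translation":[0,0,15],"grip":0},{"turn":[0,2.5,0],"translation":[0,0,9],"grip":0},{"turn":[0,0,0],"translation":[0,0,0],"grip":0}]'
python3 -c "
from h import *
tip(tray(-.047,.004),10.1,2.5)"
$P '[{"turn":[0,0,0],"translation":[0,0,6],"grip":0},{"turn":[0,0,0],"translation":[0,0,4],"grip":0},{"turn":[0,0,0],"translation":[0,0,2],"grip":0},{"turn":[0,0,0],"translation":[0,0,0],"grip":0}]'
python3 -c "
from h import *
tip(tray(-.047,.004),10.1,2.5)"
```

```text
t: 7.58
tool_pos: [0.5075, 0.0539, 0.0443]
ee_rot: [-0.087, 0.996, -0.002, -0.024]
wrist_force: [0.8, 0.6, -0.5]
opening: 0.0119
grasp_force: 97.7
t 7.58 tcp [0.5075 0.0539 0.0443] turn [ 0.  -0.2 -0.1] trans [-1.6  0.1 14.6] then-frame [-1.5  0.1 14.6] F [ 0.8  0.6 -0.5] op 0.0119 gf 97.7 q [ 0.11  0.42 -0.43  0.77 -0.   -0.07]
t: 7.92
tool_pos: [0.5073, 0.0544, 0.0344]
ee_rot: [-0.088, 0.996, -0.002, -0.022]
wrist_force: [0.2, 0.1, -0.4]
opening: 0.012
grasp_force: 97.7
t 7.92 tcp [0.5073 0.0544 0.0344] turn [ 0.  0. -0.] trans [-1.2 -0.3  4.7] then-frame [-1.2 -0.3  4.7] F [ 0.2  0.1 -0.4] op 0.012 gf 97.7 q [ 0.11  0.43 -0.45  0.74 -0.   -0.07]
```

```bash
P="python3 -m pendant"
for i in 1 ; do $P '[{"turn":[0,0,0],"translation":[0,0,2],"grip":0},{"turn":[0,0,0],"translation":[0,0,0],"grip":0},{"turn":[0,0,0],"translation":[0,0,0],"grip":0}]'; done
for i in 1 2 3; do $P '[{"turn":[0,0,0],"translation":[0,0,1],"grip":0},{"turn":[0,0,0],"translation":[0,0,0],"grip":0},{"turn":[0,0,0],"translation":[0,0,0],"grip":0}]' | grep -E "tool_pos|wrist"; done
```

```text
t: 8.17
tool_pos: [0.5076, 0.0546, 0.0326]
ee_rot: [-0.088, 0.996, -0.002, -0.021]
wrist_force: [0.6, 0.0, -0.5]
opening: 0.0126
grasp_force: 97.7
tool_pos: [0.5075, 0.0545, 0.0314]
wrist_force: [0.4, -0.0, -0.9]
tool_pos: [0.5074, 0.0545, 0.0302]
wrist_force: [-0.1, 0.7, -0.7]
tool_pos: [0.5076, 0.0545, 0.0295]
wrist_force: [-0.8, -0.4, 1.0]
```

```bash
P="python3 -m pendant"
for i in 1 2; do $P '[{"turn":[0,0,0],"translation":[0,0,0.5],"grip":0},{"turn":[0,0,0],"translation":[0,0,0],"grip":0},{"turn":[0,0,0],"translation":[0,0,0],"grip":0}]' | grep -E "tool_pos|wrist"; done
python3 - <<'E'
from h import *
tip(tray(-.03,.004),10.1,2.5)
im=snapshot("scene"); a=cv2.cvtColor(im,cv2.COLOR_RGB2BGR)[150:270,180:340]
cv2.imwrite("pics/s3.png",cv2.resize(a,(800,600),interpolation=cv2.INTER_CUBIC))
E
```

```text
tool_pos: [0.5074, 0.0545, 0.0291]
wrist_force: [-2.6, -0.9, 4.5]
tool_pos: [0.5073, 0.0545, 0.0287]
wrist_force: [-3.1, -0.2, 6.3]
t 9.42 tcp [0.5073 0.0545 0.0287] turn [ 0.  0. -0.] trans [-17.9  -0.4  -1.7] then-frame [-17.9  -0.4  -1.7] F [-3.1 -0.2  6.3] op 0.0122 gf 98.8 q [ 0.11  0.44 -0.46  0.72 -0.   -0.07]
```

View pics/s3.png

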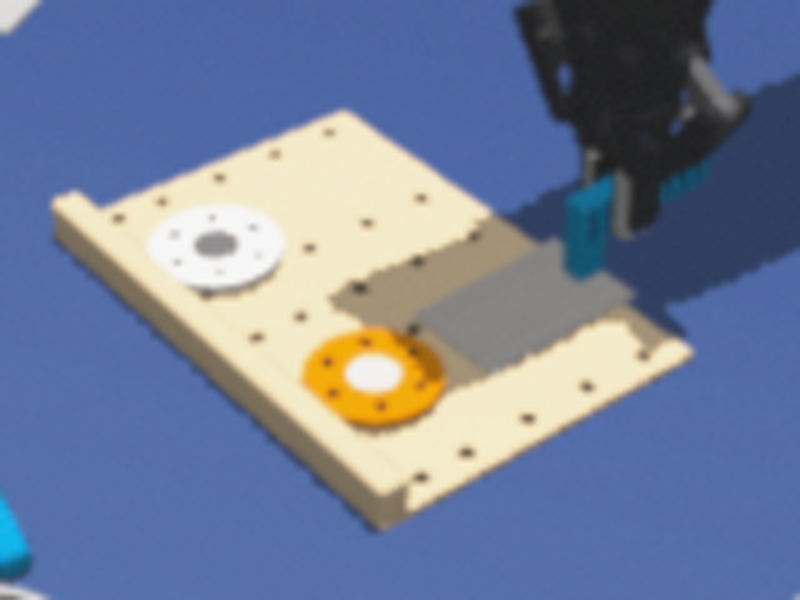

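The blade lies on the tray floor. Its front edge runs (415,318)–(485,372) and is aligned with the amber disc at (375,378). Next I push forward.

```bash
P="python3 -m pendant"
$P '[{"turn":[0,0,0],"translation":[-5,0,-0.3],"grip":0},{"turn":[0,0,0],"translation":[-5,0,-0.2],"grip":0},{"turn":[0,0,0],"translation":[-5,0,-0.2],"grip":0},{"turn":[0,0,0],"translation":[-5,0,-0.2],"grip":0},{"turn":[0,0,0],"translation":[-3,0,-0.1],"grip":0}]'| grep -E "tool_pos|wrist"
for i in 1 2 3; do $P '[{"turn":[0,0,0],"translation":[-3,0,-0.1],"grip":0},{"turn":[0,0,0],"translation":[-3,0,-0.1],"grip":0},{"turn":[0,0,0],"translation":[-3,0,-0.2],"grip":0}]'| grep -E "tool_pos|wrist"; done
python3 - <<'E'
from h import *
tip(tray(.033,.004),10.1,2.5)
E
```

```text
tool_pos: [0.5302, 0.0585, 0.0287]
wrist_force: [-2.8, -0.4, 6.8]
tool_pos: [0.5385, 0.06, 0.0287]
wrist_force: [-4.0, -0.9, 7.0]
tool_pos: [0.5473, 0.0615, 0.0288]
wrist_force: [-3.9, -0.2, 6.9]
tool_pos: [0.5561, 0.0631, 0.0288]
wrist_force: [-4.8, -0.5, 7.1]
t 10.63 tcp [0.5561 0.0631 0.0288] turn [-0. -0. -0.] trans [-31.3  -0.3  -2.3] then-frame [-31.3  -0.3  -2.3] F [-4.8 -0.5  7.1] op 0.0121 gf 99.0 q [ 0.11  0.51 -0.33  0.78 -0.   -0.06]
```

```bash
P="python3 -m pendant"
for i in 1 2 3; do $P '[{"turn":[0,0,0],"translation":[-3,0,-0.1],"grip":0},{"turn":[0,0,0],"translation":[-3,0,-0.1],"grip":0},{"turn":[0,0,0],"translation":[-3,0,-0.2],"grip":0}]'| grep -E "tool_pos|wrist"; done
python3 - <<'E'
from h import *
tip(tray(.033,.004),10.1,2.5)
im=snapshot("scene"); a=cv2.cvtColor(im,cv2.COLOR_RGB2BGR)[150:270,180:340]
cv2.imwrite("pics/s4.png",cv2.resize(a,(800,600),interpolation=cv2.INTER_CUBIC))
E
```

```text
tool_pos: [0.565, 0.0647, 0.0288]
wrist_force: [-4.1, -1.6, 6.6]
tool_pos: [0.5739, 0.0662, 0.0288]
wrist_force: [-4.3, -0.6, 6.6]
tool_pos: [0.5828, 0.0678, 0.0288]
wrist_force: [-3.4, -0.8, 6.7]
t 11.38 tcp [0.5828 0.0678 0.0288] turn [-0. -0. -0.] trans [-4.2 -0.3 -1.1] then-frame [-4.2 -0.3 -1.1] F [-3.4 -0.8  6.7] op 0.012 gf 98.9 q [ 0.12  0.54 -0.25  0.82 -0.   -0.06]
```

View pics/s4.png

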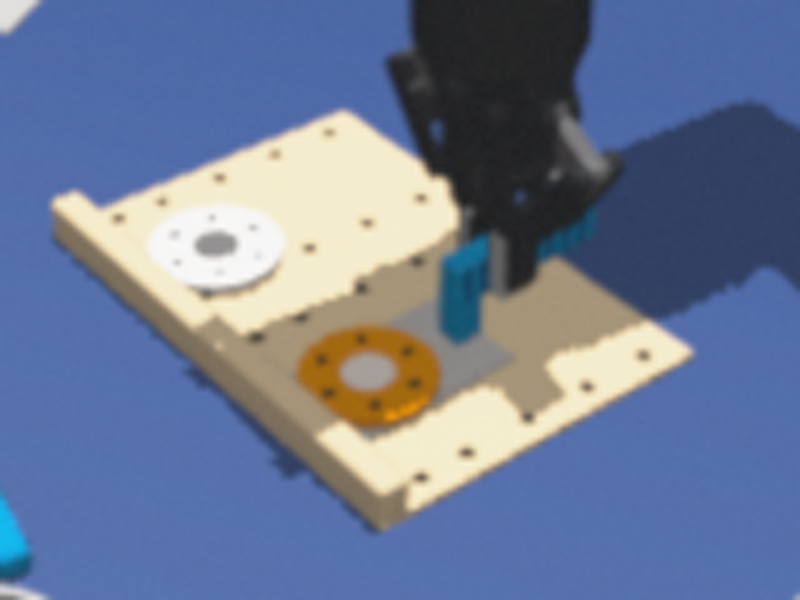

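The blade is under the disc (centre at (370,372)), which is now against the rail. A touch more push, then I'll level, tip the nose up slightly and lift.

```bash
P="python3 -m pendant"
$P '[{"turn":[0,0,0],"translation":[-1.5,0,-0.1],"grip":0},{"turn":[0,0,0],"translation":[-1.5,0,-0.1],"grip":0},{"turn":[0,0,0],"translation":[0,0,0],"grip":0}]'| grep -E "tool_pos|wrist"
$P '[{"turn":[0,0,0],"translation":[1,0,-1.5],"grip":0},{"turn":[0,-1,0],"translation":[0,0,-1.5],"grip":0},{"turn":[0,-1.5,0],"translation":[0,0,-2],"grip":0},{"turn":[0,-1.5,0],"translation":[0,0,-2],"grip":0},{"turn":[0,-1,0],"translation":[0,0,-2],"grip":0}]'| grep -E "tool_pos|wrist"
for i in 1 2; do $P '[{"turn":[0,0,0],"translation":[0,0,-4],"grip":0},{"turn":[0,0,0],"translation":[0,0,-6],"grip":0},{"turn":[0,0,0],"translation":[0,0,-8],"grip":0},{"turn":[0,0,0],"translation":[0,0,-8],"grip":0},{"turn":[0,0,0],"translation":[0,0,-6],"grip":0}]'| grep -E "tool_pos|wrist"; done
python3 - <<'E'
from h import *
tip(tray(.034,.004),10.1,-2.5)
im=snapshot("scene"); a=cv2.cvtColor(im,cv2.COLOR_RGB2BGR)[120:270,150:350]
cv2.imwrite("pics/s5.png",cv2.resize(a,(800,600),interpolation=cv2.INTER_CUBIC))
E
```

```text
tool_pos: [0.5861, 0.0684, 0.0289]
wrist_force: [-1.6, -0.6, 5.8]
tool_pos: [0.5842, 0.0682, 0.0368]
wrist_force: [0.2, -0.1, -2.3]
tool_pos: [0.585, 0.0682, 0.0709]
wrist_force: [0.3, 0.1, -1.0]
tool_pos: [0.5829, 0.0679, 0.1025]
wrist_force: [0.0, 0.2, -0.5]
t 12.93 tcp [0.5829 0.0679 0.1025] turn [-0.  0. -0.] trans [ 0.3 -0.4 81.7] then-frame [ 0.3 -0.4 81.7] F [ 0.   0.2 -0.5] op 0.0123 gf 97.7 q [ 0.11  0.41 -0.26  0.85  0.   -0.06]
```

View pics/s5.png

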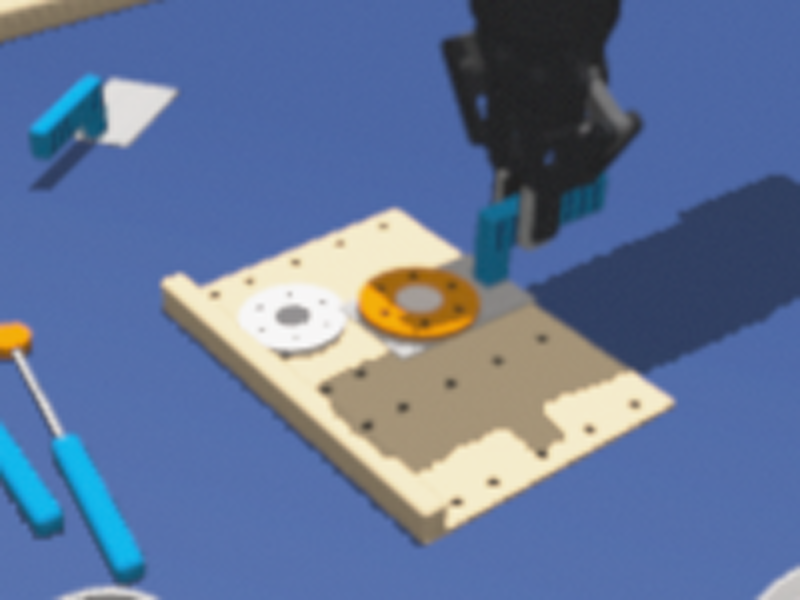

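The disc rides on the blade at (420,300), and the white disc hasn't moved. I'll carry it to the dish with gentle ramps.

```bash
cat >> h.py <<'E'
def dish(s,z,yaw=33): return [.5405+s*np.cos(np.radians(yaw)),.348+s*np.sin(np.radians(yaw)),z]
E
python3 - <<'E'
from h import *
tip(dish(.01,.09),33,-2.5)
E
```

```text
t 12.98 tcp [0.5837 0.0679 0.1036] turn [ -1.    0.2 -22.9] trans [ 77.9 247.5  -6.9] then-frame [-24.6 258.4  -2.2] F [ 0.2  0.7 -0.2] op 0.0121 gf 97.7 q [ 0.11  0.41 -0.26  0.85  0.   -0.06]
```

```bash
P="python3 -m pendant"
$P '[{"turn":[0,0,0],"translation":[1.2,3.8,-0.1],"grip":0},{"turn":[0,0,0],"translation":[2.4,7.6,-0.2],"grip":0},{"turn":[0,0,0],"translation":[3.6,11.4,-0.3],"grip":0},{"turn":[0,0,0],"translation":[4.8,15.2,-0.4],"grip":0},{"turn":[0,0,0],"translation":[6,19,-0.5],"grip":0}]' >o.txt
$P '[{"turn":[0,0,0],"translation":[6,19,-0.5],"grip":0},{"turn":[0,0,0],"translation":[6,19,-0.5],"grip":0},{"turn":[0,0,0],"translation":[6,19,-0.5],"grip":0},{"turn":[0,0,0],"translation":[6,19,-0.5],"grip":0},{"turn":[0,0,0],"translation":[6,19,-0.5],"grip":0}]' >o.txt
$P '[{"turn":[0,0,0],"translation":[6,19,-0.5],"grip":0},{"turn":[0,0,0],"translation":[6,19,-0.5],"grip":0},{"turn":[0,0,0],"translation":[6,19,-0.5],"grip":0},{"turn":[0,0,0],"translation":[4.8,15.2,-0.4],"grip":0},{"turn":[0,0,0],"translation":[3.6,11.4,-0.3],"grip":0}]' >o.txt
$P '[{"turn":[0,0,0],"translation":[2.4,7.6,-0.2],"grip":0},{"turn":[0,0,0],"translation":[1.2,3.8,-0.1],"grip":0},{"turn":[0,0,-1],"translation":[0,0,0],"grip":0},{"turn":[0,0,-2],"translation":[0,0,0],"grip":0},{"turn":[0,0,-3],"translation":[0,0,0],"grip":0}]' >o.txt
$P '[{"turn":[0,0,-3],"translation":[0,0,0],"grip":0},{"turn":[0,0,-3],"translation":[0,0,0],"grip":0},{"turn":[0,0,-3],"translation":[0,0,0],"grip":0},{"turn":[-0.5,0,-3],"translation":[0,0,0],"grip":0},{"turn":[-0.5,0,-2],"translation":[0,0,0],"grip":0}]' >o.txt
$P '[{"turn":[0,0,-2],"translation":[0,0,0],"grip":0},{"turn":[0,0,-1],"translation":[0,0,0],"grip":0},{"turn":[0,0,0],"translation":[0,0,0],"grip":0}]'
python3 - <<'E'
from h import *
tip(dish(.01,.09),33,-2.5); tip(dish(.01,.03),33,-2.5)
im=snapshot("scene"); a=cv2.cvtColor(im,cv2.COLOR_RGB2BGR)[150:340,270:500]
cv2.imwrite("pics/s6.png",cv2.resize(a,(726,600),interpolation=cv2.INTER_CUBIC))
E
```

```text
t: 15.32
tool_pos: [0.4628, 0.2966, 0.1044]
ee_rot: [-0.284, 0.959, 0.006, 0.02]
wrist_force: [0.9, 0.3, -1.0]
opening: 0.0123
grasp_force: 97.6
t 15.32 tcp [0.4628 0.2966 0.1044] turn [-0.  -0.1  0. ] trans [-1.4  0.8 -2.4] then-frame [-1.4  0.8 -2.4] F [ 0.9  0.3 -1. ] op 0.0123 gf 97.6 q [ 0.57  0.36 -0.35  0.82  0.   -0.01]
t 15.32 tcp [0.4628 0.2966 0.1044] turn [-0.  -0.1  0. ] trans [ 1.1  0.8 57.6] then-frame [ 1.2  0.8 57.6] F [ 0.9  0.3 -1. ] op 0.0123 gf 97.6 q [ 0.57  0.36 -0.35  0.82  0.   -0.01]
```

View pics/s6.png

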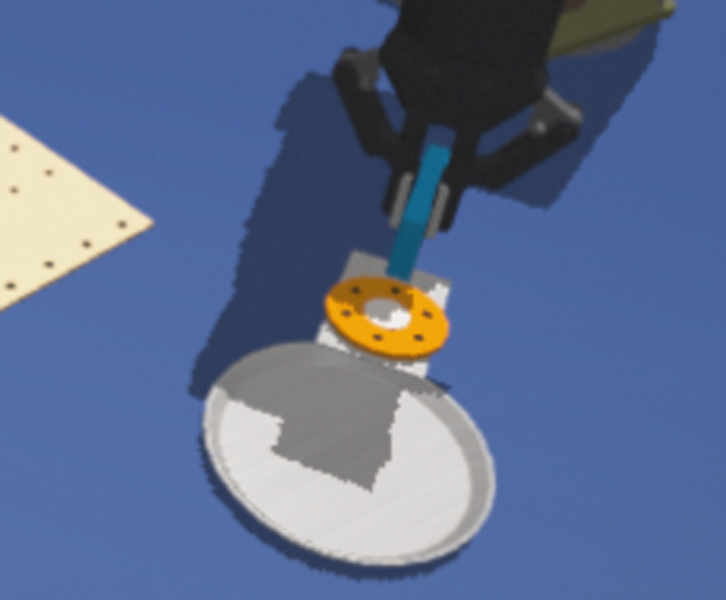

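The disc is still on the blade at (387,317), with the blade front over the dish. Next I compute the tipping path.

```bash
cat > path.py <<'E'
from h import *
def path(way,yaw=33):
    "way: list of (s,z,pitch); prints per-row tool translation (before the turn) and pitch turn"
    s=sense(); p=s["tool_pos"]; B=R.from_quat(s["ee_rot"])
    for (a,z,pi) in way:
        L=R.from_euler("ZYX",[yaw,pi,0],degrees=True); q=np.array(dish(a,z))+L.apply([-.101,0,.0213])
        N=L*R.from_matrix(np.diag([-1.,1.,-1.]))
        print("turn",np.round((B.inv()*N).as_rotvec(degrees=True),1),"tr before",np.round(B.inv().apply(q-p)*1000,1),"after",np.round(N.inv().apply(q-p)*1000,1)); p,B=q,N
E
python3 -c "
from path import *
path([(.01,.05,-2.5)]+[(.01,.05-.0057*i,-2.5+2.5*i) for i in range(1,8)]+[(.01,.009,15+3*i) for i in range(1,7)])"
```

```text
turn [ 0.  -0.1  0. ] tr before [ 0.3  0.6 37.6] after [ 0.4  0.6 37.6]
turn [0.  2.5 0. ] tr before [-0.8 -0.   1.3] after [-0.8 -0.   1.3]
turn [0.  2.5 0. ] tr before [-1.   0.   1.3] after [-1.1  0.   1.3]
turn [ 0.   2.5 -0. ] tr before [-1.3  0.   1.3] after [-1.3  0.   1.3]
turn [-0.   2.5 -0. ] tr before [-1.5 -0.   1.3] after [-1.6 -0.   1.2]
turn [-0.   2.5  0. ] tr before [-1.8  0.   1.3] after [-1.8  0.   1.2]
turn [0.  2.5 0. ] tr before [-2.  -0.   1.2] after [-2.1 -0.   1.1]
turn [ 0.   2.5 -0. ] tr before [-2.3 -0.   1.2] after [-2.3 -0.   1.1]
turn [-0.  3.  0.] tr before [-1.5  0.  -4.2] after [-1.3  0.  -4.3]
turn [0. 3. 0.] tr before [-1.3 -0.  -5.3] after [-1.  -0.  -5.3]
turn [0. 3. 0.] tr before [-1.3  0.  -5.3] after [-1.   0.  -5.3]
turn [-0.  3.  0.] tr before [-1.3  0.  -5.3] after [-1.   0.  -5.3]
turn [ 0.  3. -0.] tr before [-1.3 -0.  -5.3] after [-1.  -0.  -5.3]
turn [0. 3. 0.] tr before [-1.3  0.  -5.3] after [-1.   0.  -5.3]
```

```bash
P="python3 -m pendant"
$P '[{"turn":[0,0,0],"translation":[0,0,4],"grip":0},{"turn":[0,0,0],"translation":[0,0.6,8],"grip":0},{"turn":[0,0,0],"translation":[0,0,11],"grip":0},{"turn":[0,0,0],"translation":[0,0,9],"grip":0},{"turn":[0,0,0],"translation":[0,0,5],"grip":0}]' >o.txt
$P '[{"turn":[0,2.5,0],"translation":[-0.8,0,1.3],"grip":0},{"turn":[0,2.5,0],"translation":[-1,0,1.3],"grip":0},{"turn":[0,2.5,0],"translation":[-1.3,0,1.3],"grip":0},{"turn":[0,2.5,0],"translation":[-1.5,0,1.3],"grip":0},{"turn":[0,2.5,0],"translation":[-1.8,0,1.3],"grip":0}]' >o.txt
$P '[{"turn":[0,2.5,0],"translation":[-2,0,1.2],"grip":0},{"turn":[0,2.5,0],"translation":[-2.3,0,1.2],"grip":0},{"turn":[0,0,0],"translation":[0,0,0],"grip":0}]' 
python3 -c "
from path import *
path([(.01,.009,15+3*i) for i in range(0,7)])"
```

```text
t: 16.45
tool_pos: [0.473, 0.3051, 0.0555]
ee_rot: [-0.282, 0.95, -0.037, -0.127]
wrist_force: [1.4, 1.1, -1.2]
opening: 0.0123
grasp_force: 97.7
turn [-0.  -0.2  0.1] tr before [ 2.1 -0.7  0.3] after [ 2.1 -0.7  0.3]
turn [-0.  3.  0.] tr before [-1.3  0.  -5.3] after [-1.   0.  -5.3]
turn [0. 3. 0.] tr before [-1.3 -0.  -5.3] after [-1.  -0.  -5.3]
turn [0. 3. 0.] tr before [-1.3  0.  -5.3] after [-1.   0.  -5.3]
turn [-0.  3.  0.] tr before [-1.3  0.  -5.3] after [-1.   0.  -5.3]
turn [ 0.  3. -0.] tr before [-1.3 -0.  -5.3] after [-1.  -0.  -5.3]
turn [0. 3. 0.] tr before [-1.3  0.  -5.3] after [-1.   0.  -5.3]
```

```bash
P="python3 -m pendant"
$P '[{"turn":[0,2.5,0],"translation":[-1,0,-4.4],"grip":0},{"turn":[0,2.5,0],"translation":[-1,0,-4.4],"grip":0},{"turn":[0,2.5,0],"translation":[-1,0,-4.4],"grip":0},{"turn":[0,2.5,0],"translation":[-1,0,-4.4],"grip":0},{"turn":[0,2.5,0],"translation":[-1,0,-4.4],"grip":0}]' >o.txt
$P '[{"turn":[0,2.5,0],"translation":[-1,0,-4.4],"grip":0},{"turn":[0,0,0],"translation":[0,0,0],"grip":0},{"turn":[0,0,0],"translation":[0,0,0],"grip":0},{"turn":[0,0,0],"translation":[0,0,0],"grip":0}]'
python3 - <<'E'
from path import *
path([(.01,.009,30),(-.06,.009,30),(-.06,.009,34)])
a=[]
for n,(y,x) in dict(scene=(150,270),top=(110,60)).items():
    im=cv2.cvtColor(snapshot(n),cv2.COLOR_RGB2BGR)[y:y+190,x:x+150 if n=="top" else x+230]
    a.append(cv2.resize(im,None,fx=2.1,fy=2.1,interpolation=cv2.INTER_CUBIC))
cv2.imwrite("pics/s7.png",np.hstack(a))
E
```

```text
t: 17.2
tool_pos: [0.4841, 0.3123, 0.0796]
ee_rot: [-0.275, 0.926, -0.074, -0.249]
wrist_force: [0.9, 0.2, -1.4]
opening: 0.0124
grasp_force: 97.8
turn [-0.  -0.   0.1] tr before [-0.8 -0.7  1.4] after [-0.8 -0.7  1.4]
turn [0. 0. 0.] tr before [60.6 -0.  35. ] after [60.6 -0.  35. ]
turn [0. 4. 0.] tr before [-1.7 -0.  -7. ] after [-1.2 -0.  -7.1]
```

View pics/s7.png

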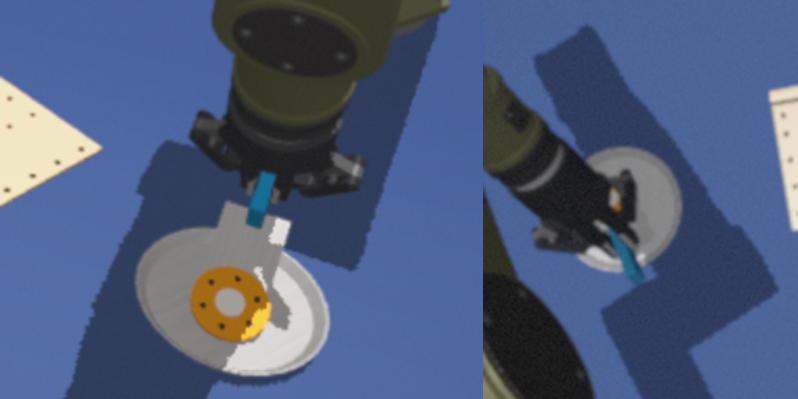

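The disc has slid off the front. It is leaning in the dish at (230,305) in the left panel, its tail on the blade edge. I'll slowly draw the blade back from under it, then raise it.

```bash
P="python3 -m pendant"
for i in 1 2 3; do $P '[{"turn":[0,0,0],"translation":[3.5,0,2],"grip":0},{"turn":[0,0,0],"translation":[3.5,0,2],"grip":0},{"turn":[0,0,0],"translation":[3.5,0,2],"grip":0},{"turn":[0,0,0],"translation":[3.5,0,2],"grip":0},{"turn":[0,0,0],"translation":[3.5,0,2],"grip":0}]' | grep -E "tool_pos|wrist"; done
$P '[{"turn":[0,0,0],"translation":[2,0,-3.5],"grip":0},{"turn":[0,0,0],"translation":[5,0,-9],"grip":0},{"turn":[0,0,0],"translation":[5,0,-9],"grip":0},{"turn":[0,0,0],"translation":[8,0,-14],"grip":0},{"turn":[0,0,0],"translation":[15,0,-10],"grip":0}]'
python3 - <<'E'
from path import *
a=[]
for n,(y,x) in dict(scene=(150,270),top=(110,60)).items():
    im=cv2.cvtColor(snapshot(n),cv2.COLOR_RGB2BGR)[y:y+190,x:x+150 if n=="top" else x+230]
    a.append(cv2.resize(im,None,fx=2.1,fy=2.1,interpolation=cv2.INTER_CUBIC))
    print(n,[np.round(r["at"],4) for r in find_in("amber_disc",n)],[np.round(r["at"],4) for r in find_in("dish",n)])
cv2.imwrite("pics/s8.png",np.hstack(a))
m=masks("amber_disc",(.55,.355,.01))
for k,v in m.items(): print(k,fit(DISC,{k:v},(.55,.355),.004,False))
# lay-down: lifter centre (.40,.14), yaw 10
u=np.array([np.cos(.1745),np.sin(.1745)])
p=np.array([.40,.14])-u*.056
togo([*p,.0713],10,0); togo([*p,.0213],10,0)
E
```

```text
tool_pos: [0.467, 0.301, 0.0802]
wrist_force: [0.3, -0.1, -1.4]
tool_pos: [0.4503, 0.2902, 0.08]
wrist_force: [-0.3, 0.3, -0.9]
tool_pos: [0.4334, 0.2792, 0.0802]
wrist_force: [-0.5, 0.3, -1.7]
t: 18.97
tool_pos: [0.4285, 0.276, 0.1381]
ee_rot: [-0.275, 0.926, -0.074, -0.248]
wrist_force: [0.6, -0.2, -1.6]
opening: 0.0122
grasp_force: 97.8
scene [array([0.5488, 0.3616, 0.0079])] [array([0.5346, 0.3458, 0.0071])]
top [array([0.5577, 0.3577, 0.0141])] [array([0.578 , 0.322 , 0.0054])]
top (array([0.5507909 , 0.35347627]), np.float64(0.22043919563293457))
scene (array([0.54825053, 0.35737275]), np.float64(0.07337935268878937))
t 19.37 tcp [0.4272 0.2751 0.1364] turn [ -6.1 -29.8  22.5] trans [ 95.3 -76.4 130.6] then-frame [ 106.2 -128.3   65.1] F [ 0.7 -0.6 -1.5] op 0.012 gf 97.8 q [ 0.57  0.7   0.19  1.59 -0.   -0.  ]
t 19.37 tcp [0.4272 0.2751 0.1364] turn [ -6.1 -29.8  22.5] trans [ 70.1 -76.5 173.9] then-frame [ 106.2 -128.3  115.1] F [ 0.7 -0.6 -1.5] op 0.012 gf 97.8 q [ 0.57  0.7   0.19  1.59 -0.   -0.  ]
```

View pics/s8.png

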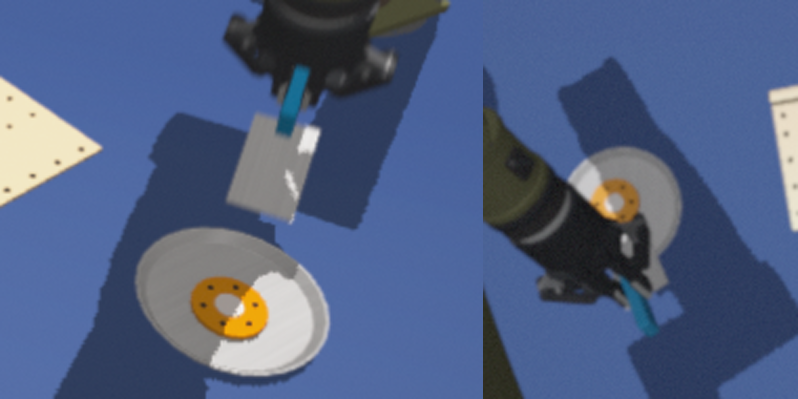

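The disc lies flat in the dish at (230,308), about 10 mm from its centre, and the blade is clear. Next I lay the lifter down on free bench.

```bash
P="python3 -m pendant"
$P '[{"turn":[0,-6,0],"translation":[0,0,0],"grip":0},{"turn":[0,-6,0],"translation":[0,0,0],"grip":0},{"turn":[0,-6,0],"translation":[0,0,0],"grip":0},{"turn":[0,-6,0],"translation":[0,0,0],"grip":0},{"turn":[0,-5.8,0],"translation":[0,0,0],"grip":0}]' >o.txt
$P '[{"turn":[0,0,6],"translation":[0,0,0],"grip":0},{"turn":[0,0,6],"translation":[0,0,0],"grip":0},{"turn":[0,0,6],"translation":[0,0,0],"grip":0},{"turn":[0,0,5],"translation":[0,0,0],"grip":0}]' >o.txt
$P '[{"turn":[0,0,0],"translation":[21,-26,10],"grip":0},{"turn":[0,0,0],"translation":[21,-26,10],"grip":0},{"turn":[0,0,0],"translation":[21,-26,15],"grip":0},{"turn":[0,0,0],"translation":[21,-26,15],"grip":0},{"turn":[0,0,0],"translation":[22,-24,15],"grip":0}]'
python3 -c "
from h import *
togo([.345,.1303,.0233],10,0)"
```

```text
t: 20.53
tool_pos: [0.3437, 0.1291, 0.0719]
ee_rot: [-0.088, 0.996, -0.001, -0.003]
wrist_force: [1.0, -0.7, -0.9]
opening: 0.012
grasp_force: 97.8
t 20.53 tcp [0.3437 0.1291 0.0719] turn [-0.1 -0.3  0.1] trans [-1.8  1.1 48.6] then-frame [-1.5  1.  48.6] F [ 1.  -0.7 -0.9] op 0.012 gf 97.8 q [ 0.36  0.15 -0.76  0.67 -0.    0.18]
```

```bash
P="python3 -m pendant"
$P '[{"turn":[0,0,0],"translation":[0,0,16],"grip":0},{"turn":[0,-0.3,0],"translation":[0,0,15],"grip":0},{"turn":[0,0,0],"translation":[0,0,10],"grip":0},{"turn":[0,0,0],"translation":[0,0,6],"grip":0},{"turn":[0,0,0],"translation":[0,0,0],"grip":0}]'| grep -E "tool_pos|wrist"
for i in 1 2 3; do $P '[{"turn":[0,0,0],"translation":[0,0,1],"grip":0},{"turn":[0,0,0],"translation":[0,0,0],"grip":0},{"turn":[0,0,0],"translation":[0,0,0],"grip":0}]' | grep -E "tool_pos|wrist"; done
```

```text
tool_pos: [0.3436, 0.1298, 0.0247]
wrist_force: [0.2, 0.5, -0.6]
tool_pos: [0.3456, 0.1308, 0.0253]
wrist_force: [-0.2, -0.3, -0.6]
tool_pos: [0.3453, 0.1305, 0.0241]
wrist_force: [0.2, -0.5, -2.0]
tool_pos: [0.345, 0.1304, 0.0228]
wrist_force: [0.2, -0.7, -1.1]
```

```bash
P="python3 -m pendant"
for i in 1 2; do $P '[{"turn":[0,0,0],"translation":[0,0,0.8],"grip":0},{"turn":[0,0,0],"translation":[0,0,0],"grip":0},{"turn":[0,0,0],"translation":[0,0,0],"grip":0}]' | grep -E "tool_pos|wrist"; done
```

```text
tool_pos: [0.345, 0.1304, 0.022]
wrist_force: [-0.0, -0.3, -0.2]
tool_pos: [0.3451, 0.1304, 0.0213]
wrist_force: [-0.5, 0.2, 0.7]
```

Touching down, so I release and retreat straight up.

```bash
P="python3 -m pendant"
$P '[{"turn":[0,0,0],"translation":[0,0,0],"grip":20},{"turn":[0,0,0],"translation":[0,0,0],"grip":40},{"turn":[0,0,0],"translation":[0,0,0],"grip":60},{"turn":[0,0,0],"translation":[0,0,0],"grip":100},{"turn":[0,0,0],"translation":[0,0,0],"grip":100}]' >o.txt
$P '[{"turn":[0,0,0],"translation":[0,0,0],"grip":100},{"turn":[0,0,0],"translation":[0,0,0],"grip":100},{"turn":[0,0,0],"translation":[0,0,0],"grip":100},{"turn":[0,0,0],"translation":[0,0,-4],"grip":100},{"turn":[0,0,0],"translation":[0,0,-10],"grip":100}]'
$P '[{"turn":[0,0,0],"translation":[0,0,-25],"grip":100},{"turn":[0,0,0],"translation":[0,0,-30],"grip":100},{"turn":[0,0,0],"translation":[0,0,-35],"grip":100},{"turn":[0,0,0],"translation":[0,0,-20],"grip":100},{"turn":[0,0,0],"translation":[0,0,0],"grip":100}]'
python3 - <<'E'
from h import *
im=snapshot("scene"); snapshot("top")
for l,p,g,z in(("lifter",LIFT,(.4,.14,.175),0),("amber_disc",DISC,(.55,.355),.004),("white_disc",DISC,(.677,-.038),.004),("dish",DISH,(.541,.349),0)):
    for k,v in masks(l,(g[0],g[1],.005)).items(): x,f=fit(p,{k:v},g,z,l=="lifter"); print(l,k,np.round(x,4),round(f,3))
cv2.imwrite("pics/s9.png",cv2.resize(cv2.cvtColor(im,cv2.COLOR_RGB2BGR),(800,600)))
E
```

```text
t: 23.03
tool_pos: [0.344, 0.13, 0.0348]
ee_rot: [-0.088, 0.996, -0.001, -0.001]
wrist_force: [0.7, 0.0, 0.8]
opening: 0.0854
grasp_force: 0.0
t: 23.45
tool_pos: [0.3483, 0.1319, 0.1496]
ee_rot: [-0.088, 0.996, 0.0, 0.004]
wrist_force: [0.3, -0.1, 0.7]
opening: 0.0854
grasp_force: 0.0
lifter top [0.4012 0.1392 0.179 ] 0.277
lifter scene [0.4039 0.1426 0.186 ] 0.084
amber_disc top [0.5482 0.3545] 0.054
white_disc top [ 0.674  -0.0399] 0.069
white_disc scene [ 0.6752 -0.0363] 0.07
```

View pics/s9.png

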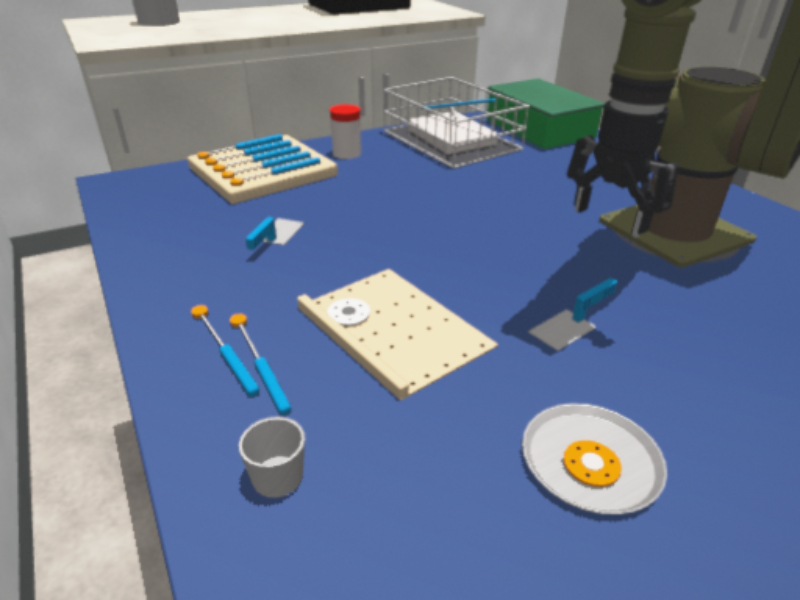

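The amber disc lies flat in the dish at (592,463). The lifter is flat on the bench at (562,328), well clear of the dish, and the white disc is unmoved at (349,310).

```bash
python3 -c "
from rig import *
print(close_job())"
```

```text
the job is handed in; nothing more can be done
None
```

The job is handed in; in the last pictures the amber disc lay flat in the steel dish about 10 mm from its centre, the lifter flat on the bench well clear of the dish and released, and the white disc where it began, at about 23.5 s of the 64 s (the hand-in returned no verdict).

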